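Set a batten to length in the crosscut jig

ROBOT

A 6-joint arm with a two-finger parallel gripper is mounted at the origin on a cart in front of the work surface, level with it; the furniture and walls round the work are solid. World frame = base frame: x ahead of the robot, y to its left, z up, the work surface at z = 0. Lengths are in m, angles in rad, forces in N, time in s.
With the tool pointing down it reaches from about 0.375 to 0.9 m from the base axis. Payload 3.1 kg.
Tool frame: the origin (TCP) lies where the fingers leave the gripper's body, on its centre line; the fingertips stand 70 mm ahead of it and the grasp point (between the pads) lies 51 mm ahead of it; z points along the fingers, y is the line along which they close (so a half turn about z gives the same grasp; the last joint's range is limited). The gripper opens to 87 mm and grips with 3 to 60 N. Pads are 19 mm wide; open, the fingers measure 117 mm over their backs; the gripper's body (75 mm by 190 mm) begins 51 mm behind the grasp point.
Start: joints at [1.119, 0.527, 1.433, -0, 1.181, -0.178], TCP at [0.168, 0.602, 0.292] pointing down, gripper open.
Joint ranges: [-3.08, 3.08], [-0.75, 2.2], [0.22, 2.44], [-1.43, 4.57], [0, 2.65], [-2.85, 2.85]. Speed limits (rad/s): [2.79, 2.79, 3.14, 3.14, 3.14, 3.14].

INTERFACE

Orientations are given as a unit quaternion [x, y, z, w].
In Python, from rig import robot gives the robot as it stands.
- The arm moves only by the tool send_rows, never from a script. Its argument "deltas" is text: rows parted by semicolons, each of 7 numbers parted by spaces: the shift along the tool's x, y, z in mm, then the turn, a rotation vector about the tool's x, y, z in degrees, then the opening, from 0 (shut) to 1 (fully open). A call has 1 to 10 rows; each row shifts and turns the commanded pose from where the row before left it, along the tool's axes as they then stand; what a row does not reach is not made up. A row lasts 1/8 s, in which the tool goes at most 62.5 mm and 10.7 degrees, less where a joint would pass 70% of its speed; a pose out of reach is approached as far as the arm can. A call is refused whole if a number of a shift passes 62.5 or a number of a turn 10.7, either way. A call with a gripper value outside its range is refused whole. The fingers move at their own pace and stop on an object; "newtons" is the grip in N (left out, the last holds). Time passes only in rows, so rows that do not move let the fingers close. It gives the time, the measured TCP pose, the force, the opening and the grip force at its end, in the units of the state.
- robot.get_obs(): the state, without advancing time (a new reading comes with each control period).
- robot.camera(name): name is "side" or "top" or "wrist"; returns a dict with "image" (480x640x3 uint8, red, green, blue), "depth" (480x640 float32, m along the optical axis (not along the pixel's ray), 0 where there is no reading), "fovy" (degrees; the focal length in pixels is half the picture's height over the tangent of half this angle, whatever the lens; pixels are square), "cx", "cy" (the principal point, pixels), "k1" (the pictures are not rectified: a ray, as slopes to the right and down, at radius r is drawn at 1 + k1 r^2 times it, then the intrinsics apply), "rvec" (rotation vector, rad) and "tvec" (3), from world to camera coordinates, as OpenCV has them. Camera axes: x right, y down, z forward; pixel columns grow to the right and rows downward; lengths in m; the calibration is good to about 2 mm. A picture is of the moment at which its call begins.
- robot.hand_in(): hands the job in; it is judged then, once.
Trained networks look in the newest picture that a camera, given by its name, has taken for a name from the list of things; names that differ only in an ending like _2 or _b are one class to them, and where a whole thing is asked for, a point or a joint stands for the part that bears it (a point fixed in the world has none). Each returns a list of dicts, best first, with "p" (0 to 1); they miss things now and then, are a little off and sometimes report something else, mostly with a low value. They report only what shows in the picture. A call takes as long as a camera call.
- robot.find_in(camera, thing): "box" ([left, top, right, bottom] in pixels, round what is visible of it).
- robot.cut_out(camera, thing): "region" (480x640 bool, what is visible of it) and "box" ([left, top, right, bottom] in pixels, round what is visible of it).
The state is a dict: "time": time; "q": joint angles; "joint_velocities": joint speeds; "joint_torque": joint torques, N m; "position": TCP position; "tool_rot": TCP orientation; "ft_force": force on the tool from outside, world axes, zero at the start; "moment": the same for the moment, N m; "grip_width": finger opening in m; "grip_force": force on a finger pad.
Only numpy, scipy, OpenCV 4.12 (cv2) and the standard library are available. Lean on these libraries where they do the work, as an engineer would, in place of code of your own. Each camera call takes 0.05 s, during which the arm holds its last target. There are 200 camera calls.

TASK

Get the timber batten ready for sawing by pushing it with the fingers, never lifting it: push it flat against the jig's fence and along the fence, past the open cam, until its end butts fully against the length stop. Only then push the cam lever round as far as it goes, so that the batten stays clamped there, and leave the pencil and the tools around the jig alone.

Things in the scene. Friction and masses are not known exactly. Their poses are not given: they have to be found in the camera images.
- jig: Crosscut jig fixed to the bench: grey laminated board 12 mm thick, wooden fence along its far edge. Origin on the bench, under the board; x points to the fence, y left along it, z up. Board: x -75 to +85, y -250 to +200 mm. Fence face: plane x = +60 mm; fence 24 mm thick, top at z = 52 mm (left half with aluminium track 58 mm). A 3 mm saw kerf crosses it at y = -5 mm.
- stop: Aluminium length stop with black knob, locked on the fence's track (its place along it varies). Origin on the fence face, at the stopping face, on top of the board; axes as the jig's. Stopping face: plane y = 0, looks to -y, spans x -36 to 0 mm, 3 to 58 mm above the board. Arm 16 mm thick (to y = +16 mm); knob's top 78 mm above the board, over the fence.
- batten_mid (a point): Centre of the loose timber batten, 44 mm wide (x), 200 mm long (y), 28 mm high (z), about 0.14 kg, lying on the board. Axes: x across it (towards the fence), y along it to its left end, z up. At the start it lies to the right of the cam, off the fence and a little skewed.
- batten_end (a point): Centre of the batten's left end face (100 mm along its y from the centre); this end must meet the stop.
- batten_back (a point): Centre of the batten's long far side (22 mm along its x from the centre), the side that must lie against the fence.
- batten: The batten; origin at the centre of its underside, axes as batten_mid.
- cam_pivot (a point): Axis of the eccentric cam, at x = -9.8 mm, y = +50 mm in the jig's frame, 40 mm above the bench. The wooden cam disc (radius 22 mm, 6 mm off-centre) lies 14 to 35 mm above the bench. With the lever open the gap between cam and fence is about 5 to 7 mm more than the batten's width.
- cam_lever (a joint): Cam lever angle: near 0 open, grows anticlockwise from above, 1.9 at its end (fully clamped). At 0 it points 130 degrees anticlockwise from the jig's x (left and towards the robot), at 1.9 at 239 degrees (right, towards the robot). From about 1.25 the cam presses the batten on the fence, at the end with about 15 N (rubber-bushed pivot). Takes 1 to 5 N at the grip; stays where left.
- lever_grip (a point): Middle of the upright black grip at the end of the lever, 65 mm from cam_pivot; the grip is 15 to 19 mm thick and reaches from 43 to 83 mm above the bench. Below it the steel lever (16 mm wide) lies 36 to 43 mm above the bench.
- pencil: Loose pencil, 136 mm long, 7 mm thick, lying on the front left of the base board, roughly along the jig's y, to be left alone. Origin at the middle of its underside.
- tape_measure: Yellow and black tape measure, 40 x 81 x 67 mm, standing on the bench to the left of the jig, to be left alone. Origin at its underside.
- screwdriver: Small yellow screwdriver, 150 mm long, lying on the bench to the left in front of the jig, to be left alone. Origin at its underside.
- torch: Black torch, 133 mm long, 41 mm high, lying on the bench behind the jig's right end, to be left alone. Origin at its underside.

How it is judged:
On the way, in this order (a step that is already met when the one before it is completed fails the run):
1. with the cam still open, the batten lies against the fence (within 4 mm, 0.05 rad) and its end against the stop (within 2.5 mm) (value of joint cam_lever below 0.7 rad and y of batten_end in the frame of stop above -0.0025 m and x of batten_back in the frame of stop above -0.004 m and angle between the x axis of batten and the x axis of jig, either way round below 0.05 rad), for 0.2 s.
2. the cam lever is pushed round (value of joint cam_lever above 1.7 rad), for 0.2 s.
At the end, for the whole second after the job is handed in: The lever stands within 0.2 rad of its end of travel and the cam presses the batten with more than 6 N; the batten lies flat, flush on the fence (within 2 mm and 0.015 rad) with its end within 2.5 mm of the stop, at rest (value of joint cam_lever above 1.7 rad and contact force between cam_lever and batten above 6 N and y of batten_end in the frame of stop above -0.0025 m and x of batten_back in the frame of stop above -0.002 m and angle between the x axis of batten and the x axis of jig, either way round below 0.015 rad and angle between batten's own z axis and vertical below 0.03 rad and linear speed of batten below 0.01 m/s); the robot touches nothing.
It fails at once if the batten is lifted or tipped (z of batten_mid in the frame of jig above 0.034 m or angle between batten's own z axis and vertical above 0.15 rad).
It fails at once if the pencil or a tool round the jig is disturbed (20 mm) (distance of any of pencil, tape_measure, screwdriver, torch from where it was at the start of the episode above 0.02 m).
It also fails if it takes over 67 s, if anything falls off the work surface, if the arm or the gripper's body presses on something with over 40 N, if the wrist force passes 120 N, or if a joint passes its speed limit or range.

## Working session

There is one attempt and no reset: what is moved stays moved. The work goes in short steps, Python scripts to look and compute and a tool call to move; the robot and the scene stay as the last step left them, time stands still between calls to the robot, and variables do not carry over. Pictures are saved under pics/ and viewed, at most 10 in all, crops included, and the job is handed in when it is done.

Besides the shell and the picture viewer there is one more tool, called after "Emit:" as name(argument=value, ...) on one line, values as JSON. send_rows: Moves the arm, as the interface text tells. Its arguments: {"type":"object","properties":{"deltas":{"type":"string"},"newtons":{"type":"number"}},"required":["deltas"]}

```bash
mkdir -p pics; ls; cat > h.py <<'E'
import numpy as np, cv2
from scipy.spatial.transform import Rotation as R
from rig import robot
def cam(n,save=None):
    c=robot.camera(n)
    if save: cv2.imwrite('pics/'+save,c['image'][:,:,::-1])
    c['f']=240/np.tan(np.radians(c['fovy'])/2); c['R']=R.from_rotvec(c['rvec']).as_matrix(); c['t']=np.array(c['tvec'])
    return c
def K(c): return np.array([[c['f'],0,c['cx']],[0,c['f'],c['cy']],[0,0,1.]]),np.array([c['k1'],0,0,0,0.])
def ray(c,uv):
    k,d=K(c); p=cv2.undistortPoints(np.array(uv,float).reshape(-1,1,2),k,d).reshape(-1,2)
    return np.c_[p,np.ones(len(p))]
def atz(c,uv,z):  # intersect with world plane z
    r=ray(c,uv)@c['R']; o=-c['R'].T@c['t']; return o+r*((z-o[2])/r[:,2])[:,None]
def cloud(c,mask=None):
    m=c['depth']>0
    if mask is not None: m&=mask
    v,u=np.nonzero(m); r=ray(c,np.c_[u,v])*c['depth'][v,u][:,None]
    return (r-c['t'])@c['R'], np.c_[u,v]
def proj(c,P):
    k,d=K(c); return cv2.projectPoints(np.array(P,float).reshape(-1,1,3),np.array(c['rvec'],float),c['t'],k,d)[0].reshape(-1,2)
E
python3 - <<'E'
from h import *
np.set_printoptions(precision=4,suppress=True)
o=robot.get_obs(); print(o['time'],o['position'],o['tool_rot'])
for n in ['top','side']:
    c=cam(n,n+'0.png'); print(n,-c['R'].T@c['t'])
    for t in ['jig','stop','batten','cam_lever','lever_grip','pencil','tape_measure','screwdriver','torch']:
        r=robot.cut_out(n,t)
        if r:
            P,_=cloud(c,r[0]['region']); print(t,round(r[0]['p'],2),np.round(r[0]['box']),np.median(P,0) if len(P) else None)
E
```

```text
pics
0.0 [0.1681 0.6013 0.2913] [ 0.136   0.9907 -0.001  -0.0003]
top [0.4555 0.0956 0.9144]
jig 0.68 [346. 223. 381. 264.] [ 0.5191 -0.0101  0.0416]
stop 0.8 [314. 187. 329. 223.] [0.5985 0.0701 0.0712]
batten 0.95 [403. 223. 504. 247.] [ 0.5281 -0.19    0.0404]
cam_lever 0.66 [346. 222. 380. 265.] [ 0.521  -0.0108  0.0408]
lever_grip 0.81 [347. 225. 381. 267.] [ 0.5191 -0.01    0.0415]
pencil 0.52 [308. 253. 363. 270.] [0.4809 0.0481 0.0187]
tape_measure 0.64 [176. 238. 199. 278.] [0.4844 0.3335 0.0576]
screwdriver 0.61 [195. 301. 225. 371.] [0.3068 0.294  0.0176]
torch 0.7 [392. 142. 460. 161.] [ 0.6991 -0.1358  0.0299]
side [ 0.2914 -1.0408  0.6244]
jig 0.65 [294. 233. 446. 399.] [ 0.5756 -0.1574  0.0136]
stop 0.73 [343. 236. 375. 272.] [0.5872 0.0605 0.0584]
batten 0.81 [339. 300. 386. 384.] [ 0.5251 -0.2238  0.0402]
cam_lever 0.61 [307. 260. 348. 302.] [ 0.517  -0.019   0.0388]
lever_grip 0.61 [304. 251. 349. 297.] [ 0.5159 -0.018   0.0398]
tape_measure 0.91 [271. 203. 307. 227.] [0.4812 0.3267 0.0366]
screwdriver 0.67 [199. 232. 238. 243.] [0.3045 0.2888 0.0148]
torch 0.66 [424. 288. 460. 344.] [ 0.6962 -0.1546  0.0288]
```

```bash
python3 - <<'E'
import cv2
a=cv2.imread('pics/top0.png')[130:290,280:540]; b=cv2.imread('pics/side0.png')[190:410,180:480]
cv2.imwrite('pics/v1.png',cv2.resize(a,None,fx=3,fy=3,interpolation=2))
E
```

```text
(no output)
```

View pics/v1.png

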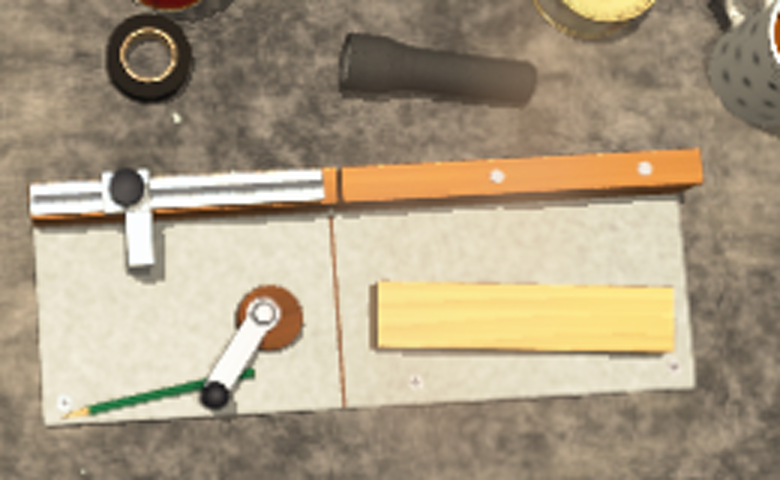

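The picture shows the stop at crop (140,190), the cam pivot at (263,313), the grip at (215,395) above the pencil, and the batten from x=377 to 675. Next I fit the poses.

```bash
cat > fit.py <<'E'
from h import *
from scipy.optimize import least_squares
np.set_printoptions(precision=4,suppress=True)
def W(p,P):
    P=np.atleast_2d(P); c,s=np.cos(p[2]),np.sin(p[2])
    return np.c_[p[0]+c*P[:,0]-s*P[:,1],p[1]+s*P[:,0]+c*P[:,1],P[:,2]]
def fit(c,pts,uv,p0):
    pts=np.array(pts)/1000
    s=least_squares(lambda p:(proj(c,W(p,pts))-uv).ravel(),p0,loss='soft_l1'); return s.x,(proj(c,W(s.x,pts))-uv)
def toj(j,P):
    P=np.atleast_2d(P); c,s=np.cos(j[2]),np.sin(j[2]); d=P[:,:2]-j[:2]; return np.c_[c*d[:,0]+s*d[:,1],-s*d[:,0]+c*d[:,1]]
E
python3 - <<'E'
from fit import *
c=cam('top')
cr=lambda a:np.array(a,float)/3+[280,130]-0.33
j,e=fit(c,[[-75,200,12],[-75,-250,12],[-75,-5,12],[84,-250,52],[60,-250,52],[-9.8,50,43]],cr([[46,425],[694,387],[344,408],[700,150],[702,185],[264,312]]),[.53,0,0])
print('jig',j,e.round(1).tolist())
b,e=fit(c,[[22,100,40],[22,-100,40],[-22,-100,40],[-22,100,40]],cr([[377,282],[675,289],[672,352],[377,350]]),[.53,-.19,0])
print('bat',b,e.round(1).tolist(),'in jig',toj(j,b[None]),b[2]-j[2])
print('stop face', toj(j,atz(c,cr([[127,265],[125,212]]),.07)), 'left face',toj(j,atz(c,cr([[154,265]]),.07)))
print('grip',toj(j,atz(c,cr([[215,392]]),.083)))
print('pencil',toj(j,atz(c,cr([[65,416],[254,374]]),.018)))
w=cam('wrist','w0.png');print('wristcam',-w['R'].T@w['t'],w['R'][2]); o=robot.get_obs();print(R.from_quat(o['tool_rot']).as_matrix())
pt=lambda x,y:W(j,[x,y,.05])[0]
print(pt(-.06,-.15),pt(-.03,-.27))
E
```

```text
jig [ 0.5446 -0.067   0.0428] [[-1.2, -0.0], [0.7, 0.3], [-0.1, 0.1], [0.2, -0.5], [0.7, -0.4], [-0.4, 0.4]]
bat [ 0.5276 -0.1938 -0.0278] [[0.0, 0.3], [-0.8, -0.3], [0.7, 0.5], [0.1, -0.4]] in jig [[-0.0224 -0.126 ]] -0.07062058597927606
stop face [[0.0236 0.1387]
 [0.0579 0.138 ]] left face [[0.0226 0.1214]]
grip [[-0.061   0.0885]]
pencil [[-0.0699  0.1844]
 [-0.0486  0.0553]]
wristcam [0.0972 0.6228 0.3845] [ 0.2601 -0.0731 -0.9628]
[[-0.963   0.2694 -0.    ]
 [ 0.2694  0.963  -0.    ]
 [ 0.     -0.     -1.    ]]
[ 0.4911 -0.2194  0.05  ] [ 0.5262 -0.338   0.05  ]
```

Emit:
send_rows(deltas="0 0 0 0 0 -9 0; 0 0 0 0 0 -9.1 0; -40 -45 0 0 0 0 0; -40 -45 0 0 0 0 0; -40 -45 0 0 0 0 0; -40 -45 0 0 0 0 0; -40 -45 0 0 0 0 0; -23 -55 0 0 0 0 0; -23 -55 0 0 0 0 0; -23 -55 0 0 0 0 0", newtons=20)

```text
time: 2.35
position: [0.4548, 0.2221, 0.2925]
tool_rot: [-0.022, 1.0, 0.0, 0.0]
ft_force: [-0.2, -0.2, -0.7]
grip_width: 0.002
grip_force: 0.0
```

Emit:
send_rows(deltas="0 -60 0 0 0 0 0; 0 -60 0 0 0 0 0; 0 -60 0 0 0 0 0; 0 -60 0 0 0 0 0; 0 -60 0 0 0 0 0; 0 -60 0 0 0 0 0; 0 -50 0 0 0 0 0; 0 0 0 0 0 0 0")

```text
time: 3.35
position: [0.4723, -0.1897, 0.2925]
tool_rot: [-0.019, 1.0, -0.001, 0.001]
ft_force: [-0.2, 0.0, -0.3]
grip_width: 0.0005
grip_force: 0.0
```

```bash
cat > st.py <<'E'
from fit import *
j=np.array([ 0.5446,-0.067,0.0428])
o=robot.get_obs(); m=R.from_quat(o['tool_rot']).as_matrix()
print(o['time'],o['position'],'jig',toj(j,np.array(o['position'])),'yaw err',np.degrees(np.arctan2(m[1,1],m[0,1])-np.pi/2-j[2]),'tilt',m[:,2],'F',toj([0,0,j[2]],np.array(o['ft_force'])),o['ft_force'][2],o['grip_width'],o['q'])
E
python3 st.py; python3 -c "
from h import *
c=cam('wrist','w1.png')"
```

```text
3.35 [ 0.4723 -0.1897  0.2925] jig [[-0.0775 -0.1195]] yaw err -0.277120153748799 tilt [ 0.0021 -0.0021 -1.    ] F [[-0.1579  0.0211]] -0.31440630549751697 0.0004821004211213833 [-0.6016  0.3709  1.7209 -0.0006  1.0469 -2.2101]
```

View pics/w1.png

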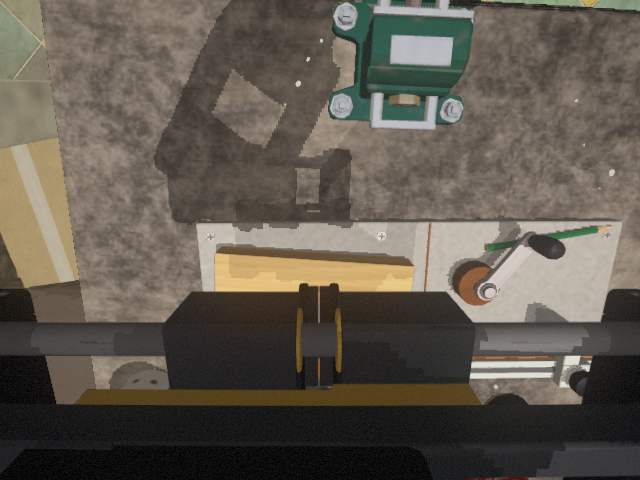

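The picture is seen turned half round. The batten's near edge runs along rows 255–265 (columns 215–413). The cam is at (485,290), the grip at (545,245) with the pencil beneath it, and a green bracket sits near (405,70). I'll check the bracket's place in depth before descending.

```bash
python3 - <<'E'
from fit import *
j=np.array([ 0.5446,-0.067,0.0428])
c=cam('wrist')
for n,(u0,v0,u1,v1) in dict(green=(370,40,460,120),foot=(330,95,355,115),bat=(230,262,400,285)).items():
    m=np.zeros((480,640),bool); m[v0:v1,u0:u1]=1
    P,_=cloud(c,m); print(n,np.percentile(P,[2,50,98],axis=0).tolist(),toj(j,np.median(P,0)))
print(toj(j,atz(c,[[415,266],[215,252]],.04)))
E
```

```text
green [[0.32082838320154944, -0.15057953252584053, 0.00027909706032041773], [0.3432934353360151, -0.11425634493618139, 0.07062797052224634], [0.3690933794711357, -0.057964596452665544, 0.08882929179866554]] [[-0.2031 -0.0386]]
foot [[0.3502118996087237, -0.17990515946119512, 0.009174605945916913], [0.3595724582497303, -0.16884650099797233, 0.013368698385212426], [0.3678717894446376, -0.15683743917800677, 0.023283007070006426]] [[-0.1892 -0.0938]]
bat [[0.5090907134151758, -0.2701867443217826, 0.03483897913609085], [0.5207149636866506, -0.18843747337509748, 0.03969259353129348], [0.5339880660969162, -0.10663372905772538, 0.041328414350144345]] [[-0.0291 -0.1203]]
[[-0.0361 -0.0203]
 [-0.0512 -0.2183]]
```

Emit:
send_rows(deltas="0 0 50 0 0 0.3 0; 0 0 50 0 0 0 0; 0 0 50 0 0 0 0; 0 0 30 0 0 0 0; 0 0 15 0 0 0 0; 0 0 4 0 0 0 0; 0 0 0 0 0 0 0")

```text
time: 4.32
position: [0.4721, -0.1857, 0.094]
tool_rot: [-0.019, 1.0, -0.0, 0.001]
ft_force: [-0.3, -0.1, 0.3]
grip_width: 0.0003
grip_force: 0.0
```

```bash
python3 st.py
```

```text
4.325 [ 0.4721 -0.1857  0.094 ] jig [[-0.0775 -0.1155]] yaw err -0.24660732614080033 tilt [ 0.0012 -0.0008 -1.    ] F [[-0.2621 -0.1088]] 0.3374680303245254 0.0002717531582055462 [-0.5953  0.7058  1.8711  0.0001  0.5633 -2.2047]
```

Emit:
send_rows(deltas="0 -18 0 0 0 0 0; -15 0 0 0 0 0 0; -10 0 0 0 0 0 0; -10 0 0 0 0 0 0; -10 0 0 0 0 0 0; -10 0 0 0 0 0 0; -10 0 0 0 0 0 0; -8 0 0 0 0 0 0; -5 0 0 0 0 0 0; 0 0 0 0 0 0 0")

```text
time: 5.58
position: [0.5509, -0.2009, 0.0932]
tool_rot: [-0.019, 1.0, -0.0, 0.001]
ft_force: [0.1, 0.1, -0.9]
grip_width: 0.0004
grip_force: 0.0
```

Emit:
send_rows(deltas="-2 0 0 0 0 0 0; -2 0 0 0 0 0 0; -1 0 0 0 0 0 0; 0 0 0 0 0 0 0")

```text
time: 6.08
position: [0.555, -0.2005, 0.0932]
tool_rot: [-0.019, 1.0, 0.0, -0.0]
ft_force: [-1.8, 0.4, -0.6]
grip_width: 0.0009
grip_force: 0.4
```

```bash
python3 st.py
```

```text
6.075 [ 0.555  -0.2005  0.0932] jig [[ 0.0047 -0.1338]] yaw err -0.28724560631676666 tilt [-0.0004  0.0003 -1.    ] F [[-1.7983  0.5033]] -0.5636969865764738 0.000859513555442505 [-0.5359  0.7645  1.6565  0.0001  0.7211 -2.1446]
```

Emit:
send_rows(deltas="-1.5 0 0 0 0 0 0; -1.5 0 0 0 0 0 0; 0 0 0 0 0 0 0")

```text
time: 6.45
position: [0.5566, -0.2003, 0.0932]
tool_rot: [-0.019, 1.0, 0.001, -0.002]
ft_force: [-4.8, -1.1, 2.0]
grip_width: 0.0005
grip_force: 2.6
```

```bash
python3 st.py; python3 - <<'E'
from fit import *
c=cam('top'); a=c['image'][:,:,::-1][190:290,280:540]; cv2.imwrite('pics/v2.png',cv2.resize(a,None,fx=3,fy=3,interpolation=2))
E
```

```text
6.45 [ 0.5566 -0.2003  0.0932] jig [[ 0.0063 -0.1337]] yaw err -0.2378438258824292 tilt [-0.0041  0.001  -1.    ] F [[-4.8933 -0.9411]] 1.956494511584404 0.0005040351232060245 [-0.5336  0.7664  1.6505 -0.0018  0.7288 -2.1417]
```

View pics/v2.png

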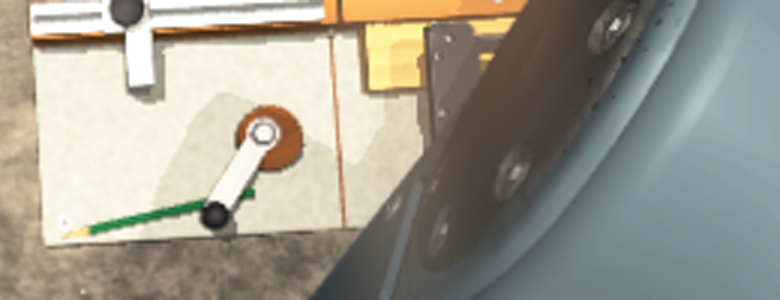

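The batten is seated on the fence, with its left end at crop column about 365. Now I go round to its right end.

Emit:
send_rows(deltas="15 0 0 0 0 0 0; 15 -10 0 0 0 0 0; 0 -60 0 0 0 0 0; 0 -60 0 0 0 0 0; 0 -6 0 0 0 0 0; -30 0 0 0 0 0 0; -30 0 0 0 0 0 0; 0 0 0 0 0 0 0")

```text
time: 7.5
position: [0.5945, -0.335, 0.0933]
tool_rot: [-0.02, 1.0, -0.0, 0.001]
ft_force: [-0.9, 0.4, -0.0]
grip_width: 0.0005
grip_force: 0.0
```

```bash
python3 st.py; python3 - <<'E'
from fit import *
c=cam('side'); j=np.array([ 0.5446,-0.067,0.0428])
a=c['image'][:,:,::-1][220:420,240:480]; cv2.imwrite('pics/v3.png',cv2.resize(a,None,fx=3,fy=3,interpolation=2))
r=robot.cut_out('side','batten'); print(r[0]['p'],r[0]['box'])
P,_=cloud(c,r[0]['region']); P=P[abs(P[:,2]-.04)<.004]; q=toj(j,P); print(np.percentile(q,[1,5,50,95,99],axis=0))
E
```

```text
7.5 [ 0.5945 -0.335   0.0933] jig [[ 0.0384 -0.2699]] yaw err -0.19501756763176897 tilt [ 0.0018 -0.001  -1.    ] F [[-0.8899  0.4018]] -0.03153802483480969 0.0005070604543606352 [-0.6766  0.8458  1.4053  0.0004  0.8885 -2.2871]
0.85 [362.5, 297.3, 413.7, 375.4]
[[ 0.016  -0.2218]
 [ 0.0166 -0.2157]
 [ 0.0267 -0.1204]
 [ 0.0447 -0.0299]
 [ 0.0546 -0.0233]]
```

View pics/v3.png

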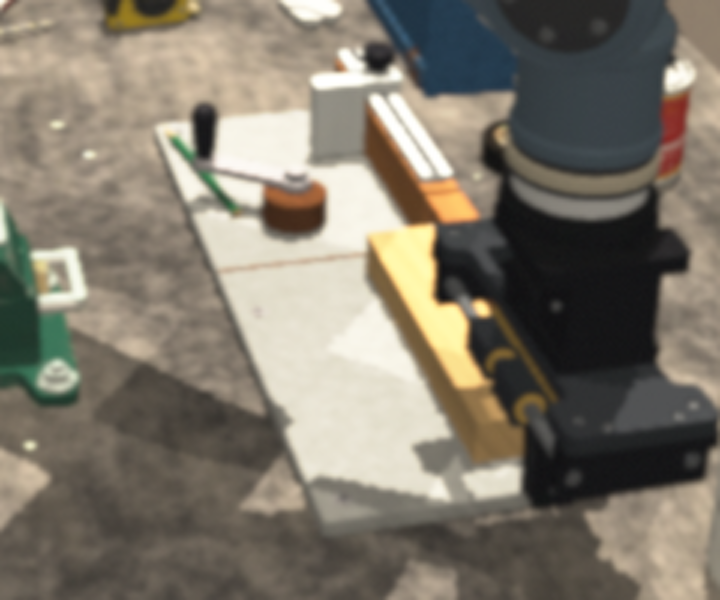

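The batten lies along the fence from y≈-0.023 to -0.223, and the fingers are beyond its right end. I push it left in steps.

Emit:
send_rows(deltas="0 15 0 0 0 0 0; 0 10 0 0 0 0 0; 0 10 0 0 0 0 0; -0.5 10 0 0 0 0 0; -0.5 10 0 0 0 0 0; -0.5 10 0 0 0 0 0; -0.5 10 0 0 0 0 0; -0.5 8 0 0 0 0 0; -0.5 7 0 0 0 0 0; 0 0 0 0 0 0 0")

```text
time: 8.85
position: [0.5932, -0.2443, 0.0933]
tool_rot: [-0.019, 1.0, 0.0, 0.0]
ft_force: [0.4, 0.1, -0.2]
grip_width: 0.0006
grip_force: 0.0
```

```bash
python3 st.py; cat > bat.py <<'E'
from fit import *
j=np.array([ 0.5446,-0.067,0.0428])
for n in ['side','top']:
    c=cam(n); r=robot.cut_out(n,'batten')
    if not r: print(n,'none'); continue
    P,_=cloud(c,r[0]['region']); P=P[abs(P[:,2]-.04)<.004]; q=toj(j,P)
    print(n,r[0]['p'],'y range',np.percentile(q[:,1],[1,99]))
    E=[]
    for y in np.arange(-.22,.12,.02):
        s=q[abs(q[:,1]-y)<.01]
        if len(s)>15: E.append((y,np.percentile(s[:,0],3),np.percentile(s[:,0],97)))
    print(np.array(E).round(3).tolist())
E
python3 bat.py
```

```text
8.85 [ 0.5932 -0.2443  0.0933] jig [[ 0.041  -0.1792]] yaw err -0.27044535086528404 tilt [ 0.0004  0.0008 -1.    ] F [[0.4039 0.129 ]] -0.18546436434586577 0.0006022074461218302 [-0.5649  0.8076  1.5186  0.0012  0.8154 -2.1746]
side 0.64 y range [-0.1684  0.0287]
[[-0.16, 0.017, 0.033], [-0.14, 0.017, 0.04], [-0.12, 0.016, 0.036], [-0.1, 0.017, 0.036], [-0.08, 0.016, 0.036], [-0.06, 0.016, 0.035], [-0.04, 0.016, 0.042], [-0.02, 0.016, 0.045], [-0.0, 0.016, 0.035], [0.02, 0.016, 0.041]]
top 0.55 y range [-0.1108  0.0292]
[[-0.1, 0.017, 0.059], [-0.08, 0.017, 0.058], [-0.06, 0.017, 0.058], [-0.04, 0.016, 0.056], [-0.02, 0.017, 0.057], [-0.0, 0.016, 0.058], [0.02, 0.017, 0.056]]
```

Emit:
send_rows(deltas="0 10 0 0 0 0 0; 0 10 0 0 0 0 0; 0 10 0 0 0 0 0; 0 10 0 0 0 0 0; -0.5 10 0 0 0 0 0; -0.5 10 0 0 0 0 0; -0.5 8 0 0 0 0 0; 0 5 0 0 0 0 0; 0 4 0 0 0 0 0; 0 0 0 0 0 0 0")

```text
time: 10.3
position: [0.5917, -0.1677, 0.0932]
tool_rot: [-0.019, 1.0, 0.0, 0.0]
ft_force: [0.4, 0.4, -0.3]
grip_width: 0.0003
grip_force: 0.0
```

Emit:
send_rows(deltas="0 2 0 0 0 0 0; 0 2 0 0 0 0 0; 0 1 0 0 0 0 0; 0 0 0 0 0 0 0")

```text
time: 10.8
position: [0.5913, -0.1631, 0.0933]
tool_rot: [-0.019, 1.0, 0.0, 0.0]
ft_force: [-0.7, 0.5, -0.2]
grip_width: 0.0003
grip_force: 0.0
```

```bash
python3 st.py;python3 bat.py
```

```text
10.8 [ 0.5913 -0.1631  0.0933] jig [[ 0.0426 -0.098 ]] yaw err -0.28809500941593974 tilt [ 0.      0.0003 -1.    ] F [[-0.6521  0.5077]] -0.21018045022381132 0.0002672103394603739 [-0.4511  0.7832  1.5948  0.0003  0.7636 -2.0599]
side 0.78 y range [-0.088   0.1079]
[[-0.08, 0.016, 0.034], [-0.06, 0.016, 0.041], [-0.04, 0.016, 0.043], [-0.02, 0.016, 0.037], [-0.0, 0.016, 0.037], [0.02, 0.016, 0.038], [0.04, 0.015, 0.039], [0.06, 0.016, 0.046], [0.08, 0.016, 0.045], [0.1, 0.016, 0.04]]
top 0.86 y range [0.0309 0.1102]
[[0.04, 0.02, 0.059], [0.06, 0.016, 0.058], [0.08, 0.016, 0.058], [0.1, 0.016, 0.058]]
```

Emit:
send_rows(deltas="0 2 0 0 0 0 0; 0 2 0 0 0 0 0; 0 2 0 0 0 0 0; 0 1 0 0 0 0 0; 0 0 0 0 0 0 0")

```text
time: 11.62
position: [0.591, -0.156, 0.0933]
tool_rot: [-0.019, 1.0, 0.0, -0.0]
ft_force: [0.3, -0.9, -0.6]
grip_width: 0.0002
grip_force: 0.0
```

Emit:
send_rows(deltas="0 1 0 0 0 0 0; 0 1 0 0 0 0 0; 0 0 0 0 0 0 0")

```text
time: 12.0
position: [0.591, -0.1541, 0.0933]
tool_rot: [-0.019, 1.0, 0.0, 0.0]
ft_force: [0.2, -0.8, 0.0]
grip_width: 0.0003
grip_force: 0.1
```

```bash
python3 st.py;python3 bat.py
```

```text
12.0 [ 0.591  -0.1541  0.0933] jig [[ 0.0426 -0.0891]] yaw err -0.28344098685292657 tilt [ 0.      0.0001 -1.    ] F [[ 0.1526 -0.8187]] 0.03881020289461025 0.00034774661353585164 [-0.438   0.781   1.602   0.0001  0.7586 -2.0467]
side 0.82 y range [-0.0799  0.1167]
[[-0.08, 0.016, 0.032], [-0.06, 0.016, 0.038], [-0.04, 0.016, 0.042], [-0.02, 0.016, 0.037], [-0.0, 0.016, 0.037], [0.02, 0.016, 0.038], [0.04, 0.016, 0.037], [0.06, 0.016, 0.041], [0.08, 0.016, 0.046], [0.1, 0.016, 0.037]]
top 0.61 y range [0.0502 0.1191]
[[0.06, 0.021, 0.059], [0.08, 0.016, 0.058], [0.1, 0.016, 0.058]]
```

Emit:
send_rows(deltas="0 1 0 0 0 0 0; 0 1 0 0 0 0 0; 0 0 0 0 0 0 0")

```text
time: 12.58
position: [0.5909, -0.1521, 0.0932]
tool_rot: [-0.019, 1.0, 0.0, -0.0]
ft_force: [0.7, -1.1, -0.4]
grip_width: 0.0004
grip_force: 0.2
```

Emit:
send_rows(deltas="0 1 0 0 0 0 0; 0 1 0 0 0 0 0; 0 0 0 0 0 0 0")

```text
time: 12.95
position: [0.5911, -0.1513, 0.0934]
tool_rot: [-0.019, 1.0, -0.001, 0.0]
ft_force: [0.4, -4.1, -0.3]
grip_width: 0.0005
grip_force: 2.6
```

Emit:
send_rows(deltas="0 1 0 0 0 0 0; 0 1 0 0 0 0 0; 0 0 0 0 0 0 0; 0 0 0 0 0 0 0")

```text
time: 13.45
position: [0.5911, -0.1511, 0.0934]
tool_rot: [-0.02, 1.0, -0.002, 0.001]
ft_force: [-2.2, -10.7, -1.6]
grip_width: 0.0001
grip_force: 5.0
```

```bash
python3 st.py;python3 bat.py; python3 - <<'E'
from fit import *
c=cam('top'); a=c['image'][:,:,::-1][170:290,300:440]; cv2.imwrite('pics/v4.png',cv2.resize(a,None,fx=5,fy=5,interpolation=2))
E
```

```text
13.45 [ 0.5911 -0.1511  0.0934] jig [[ 0.0429 -0.086 ]] yaw err -0.2039609020079283 tilt [ 0.0012 -0.0046 -1.    ] F [[ -2.6824 -10.6268]] -1.556667075393661 8.687352935798811e-05 [-0.4318  0.7797  1.6052 -0.0053  0.7537 -2.0379]
side 0.67 y range [-0.0762  0.1197]
[[-0.08, 0.016, 0.032], [-0.06, 0.016, 0.037], [-0.04, 0.016, 0.044], [-0.02, 0.016, 0.039], [-0.0, 0.016, 0.037], [0.02, 0.016, 0.038], [0.04, 0.009, 0.038], [0.06, 0.015, 0.041], [0.08, 0.016, 0.046], [0.1, 0.016, 0.037]]
top 0.56 y range [0.0616 0.1205]
[[0.06, 0.036, 0.058], [0.08, 0.018, 0.058], [0.1, 0.016, 0.057]]
```

View pics/v4.png

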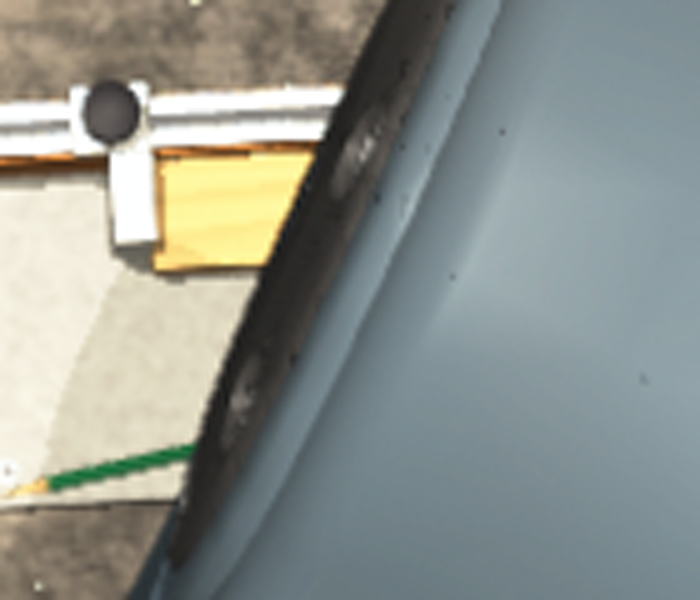

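The batten butts on the stop: the stop's right edge at column 158 meets the batten's end at 160, and it lies flush on the fence. I back off, rise, move over near the lever and measure it.

Emit:
send_rows(deltas="0 -6 0 0 0 0 0; 0 -12 0 0 0 0 0; 0 0 -50 0 0 0 0; 0 0 -50 0 0 0 0; 20 56 0 0 0 0 0; 20 56 0 0 0 0 0; 22 56 0 0 0 0 0; 22 54 0 0 0 0 0; 0 0 0 0 0 0 0")

```text
time: 14.82
position: [0.4959, 0.0558, 0.1931]
tool_rot: [-0.021, 1.0, 0.001, -0.002]
ft_force: [1.1, -1.1, 0.2]
grip_width: 0.0006
grip_force: 0.0
```

```bash
python3 st.py;python3 bat.py; python3 - <<'E'
from fit import *
j=np.array([ 0.5446,-0.067,0.0428])
c=cam('wrist','w2.png')
for n in ['side','wrist']:
    if n=='side': c=cam(n)
    for t in ['lever_grip','cam_lever']:
        for r in robot.cut_out(n,t)[:2]:
            P,_=cloud(c,r['region']); s=P[(P[:,2]>.055)&(P[:,2]<.095)]
            if len(s): print(n,t,r['p'],np.round(r['box']),len(s),toj(j,np.median(s,0)),np.percentile(s[:,2],98), toj(j,np.median(s[s[:,2]>.078],0)) if (s[:,2]>.078).any() else '')
    if n=='side': c=cam('wrist')
E
```

```text
14.825 [0.4959 0.0558 0.1931] jig [[-0.0434  0.1248]] yaw err 0.009511894526242917 tilt [-0.0043  0.0015 -1.    ] F [[ 1.0188 -1.1828]] 0.2079271671521969 0.0006147915905944384 [-0.1126  0.5154  1.8369  0.0014  0.7936 -1.7274]
side 0.87 y range [-0.0776  0.1195]
[[-0.08, 0.017, 0.058], [-0.06, 0.017, 0.058], [-0.04, 0.017, 0.059], [-0.02, 0.017, 0.059], [-0.0, 0.017, 0.057], [0.02, 0.016, 0.057], [0.04, 0.016, 0.057], [0.06, 0.016, 0.058], [0.08, 0.016, 0.057], [0.1, 0.016, 0.057]]
side lever_grip 0.59 [304. 253. 350. 298.] 118 [[-0.0642  0.0831]] 0.08350033996835686 [[-0.0639  0.0851]]
side cam_lever 0.76 [303. 260. 348. 302.] 107 [[-0.0641  0.0828]] 0.08327850896799283 [[-0.0641  0.0834]]
wrist lever_grip 0.89 [188. 212. 285. 290.] 866 [[-0.0644  0.0911]] 0.08235451205790557 [[-0.0628  0.0902]]
wrist cam_lever 0.67 [192. 212. 288. 290.] 859 [[-0.0645  0.0911]] 0.08235793490571104 [[-0.0628  0.0902]]Traceback (most recent call last):
  File "bat.py", line 7, in <module>
    print(n,r[0]['p'],'y range',np.percentile(q[:,1],[1,99]))
                                ~~~~~~~~~~~~~^^^^^^^^^^^^^^^
    return _quantile_unchecked(
        a, q, axis, out, overwrite_input, method, keepdims, weights)
    return _ureduce(a,
                    func=_quantile_ureduce_func,
    ...<5 lines>...
                    overwrite_input=overwrite_input,
                    method=method)
    r = func(a, **kwargs)
    result = _quantile(arr,
                       quantiles=q,
    ...<2 lines>...
                       out=out,
                       weights=wgt)
    slices_having_nans = np.isnan(arr[-1, ...])
                                  ~~~^^^^^^^^^
IndexError: index -1 is out of bounds for axis 0 with size 0
```

View pics/w2.png

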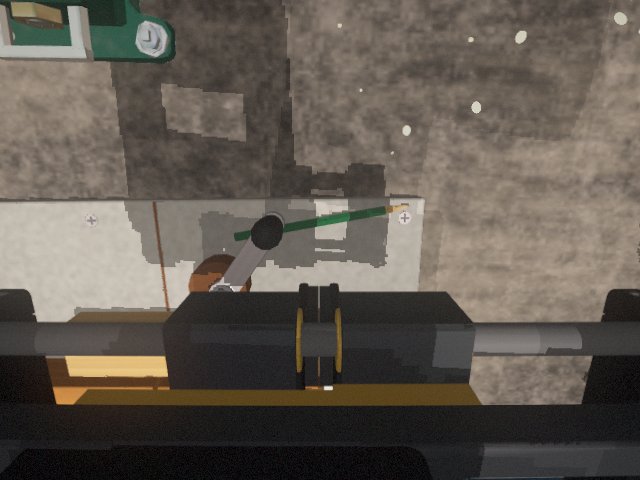

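The picture shows the grip at (266,231), the lever still open, and the pencil under it from (237,236) to (405,209). I turn the tool and descend, then work out the arc.

Emit:
send_rows(deltas="0 0 0 0 0 10 0; 0 0 0 0 0 10 0; 0 0 0 0 0 10 0; 0 0 35 0 0 0 0; 0 0 30 0 0 0 0; 0 0 6 0 0 0 0; 0 0 0 0 0 0 0")

```text
time: 16.25
position: [0.4992, 0.0523, 0.1223]
tool_rot: [0.241, 0.971, -0.0, -0.0]
ft_force: [1.0, 0.4, 0.4]
grip_width: 0.0004
grip_force: 0.0
```

```bash
python3 st.py; cat > arc.py <<'E'
from fit import *
import sys
j=np.array([ 0.5446,-0.067,0.0428])
o=robot.get_obs(); m=R.from_quat(o['tool_rot']).as_matrix()
p=toj(j,np.array(o['position']))[0]*1000; psi=np.degrees(np.arctan2(m[1,1],m[0,1])-np.pi/2-j[2])
th0,th1,n=map(float,sys.argv[1:4]); 
for th in np.linspace(th0,th1,int(n)):
    ps=-30+0.78*(th-143); ps=psi+np.clip(ps-psi,-10,10)
    g=np.array([-9.8,50])+65*np.array([np.cos(np.radians(th)),np.sin(np.radians(th))])
    a=np.radians(ps); t=g+24*np.array([-np.sin(a),np.cos(a)])
    b=np.radians(psi); d=t-p; dy=-np.sin(b)*d[0]+np.cos(b)*d[1]; dx=-(np.cos(b)*d[0]+np.sin(b)*d[1])
    print('th %.0f: %.1f %.1f 0 0 0 %.1f 0;'%(th,dx,dy,-(ps-psi)),'at',t.round(0)); p,psi=t,ps
E
python3 arc.py 145 234 13
```

```text
16.25 [0.4992 0.0523 0.1223] jig [[-0.0402  0.1211]] yaw err -30.295487622060776 tilt [-0.0003  0.0001 -1.    ] F [[0.9979 0.3233]] 0.3508990243173684 0.00039682196420548846 [-0.1186  0.6477  1.8736  0.      0.6206 -1.2035]
th 145: 3.4 -16.7 0 0 0 -1.9 0; at [-52. 108.]
th 152: 2.8 -8.5 0 0 0 -5.8 0; at [-58. 102.]
th 160: 2.6 -8.5 0 0 0 -5.8 0; at [-64.  95.]
th 167: 2.4 -8.5 0 0 0 -5.8 0; at [-69.  88.]
th 175: 2.1 -8.5 0 0 0 -5.8 0; at [-72.  80.]
th 182: 1.9 -8.5 0 0 0 -5.8 0; at [-75.  72.]
th 190: 1.6 -8.5 0 0 0 -5.8 0; at [-77.  63.]
th 197: 1.4 -8.5 0 0 0 -5.8 0; at [-77.  55.]
th 204: 1.2 -8.4 0 0 0 -5.8 0; at [-76.  46.]
th 212: 0.9 -8.4 0 0 0 -5.8 0; at [-75.  38.]
th 219: 0.7 -8.4 0 0 0 -5.8 0; at [-72.  30.]
th 227: 0.5 -8.3 0 0 0 -5.8 0; at [-68.  22.]
th 234: 0.2 -8.2 0 0 0 -5.8 0; at [-64.  16.]
```

Emit:
send_rows(deltas="3.4 -16.7 0 0 0 -1.9 0; 2.8 -8.5 0 0 0 -5.8 0; 2.6 -8.5 0 0 0 -5.8 0; 2.4 -8.5 0 0 0 -5.8 0; 2.1 -8.5 0 0 0 -5.8 0; 1.9 -8.5 0 0 0 -5.8 0; 1.6 -8.5 0 0 0 -5.8 0; 0 0 0 0 0 0 0")

```text
time: 17.25
position: [0.4657, -0.0073, 0.1233]
tool_rot: [-0.076, 0.997, -0.0, 0.001]
ft_force: [-0.7, 1.0, 0.2]
grip_width: 0.0006
grip_force: 0.2
```

```bash
python3 st.py; python3 arc.py 197 238 7; python3 - <<'E'
from fit import *
j=np.array([ 0.5446,-0.067,0.0428])
c=cam('side','s5.png')
for r in robot.cut_out('side','lever_grip')[:2]:
    P,_=cloud(c,r['region']); s=P[(P[:,2]>.055)&(P[:,2]<.095)]; print(r['p'],r['box'],toj(j,np.median(s,0)))
a=cv2.imread('pics/s5.png')[220:400,240:480]; cv2.imwrite('pics/v5.png',cv2.resize(a,None,fx=3,fy=3,interpolation=2))
E
```

```text
17.25 [ 0.4657 -0.0073  0.1233] jig [[-0.0763  0.063 ]] yaw err 6.294848977796561 tilt [ 0.0015 -0.0003 -1.    ] F [[-0.6318  1.0449]] 0.18273947492100256 0.000610312127011558 [-0.2563  0.6219  1.9647  0.0002  0.5535 -1.9799]
th 197: 1.7 -8.4 0 0 0 -5.8 0; at [-77.  54.]
th 204: 1.1 -7.8 0 0 0 -5.3 0; at [-76.  47.]
th 211: 0.9 -7.7 0 0 0 -5.3 0; at [-75.  39.]
th 218: 0.7 -7.7 0 0 0 -5.3 0; at [-73.  32.]
th 224: 0.5 -7.7 0 0 0 -5.3 0; at [-70.  25.]
th 231: 0.3 -7.6 0 0 0 -5.3 0; at [-66.  18.]
th 238: 0.1 -7.6 0 0 0 -5.3 0; at [-61.  12.]
0.56 [304.6, 264.1, 352.1, 296.9] [[-0.0752  0.0394]]
```

View pics/v5.png

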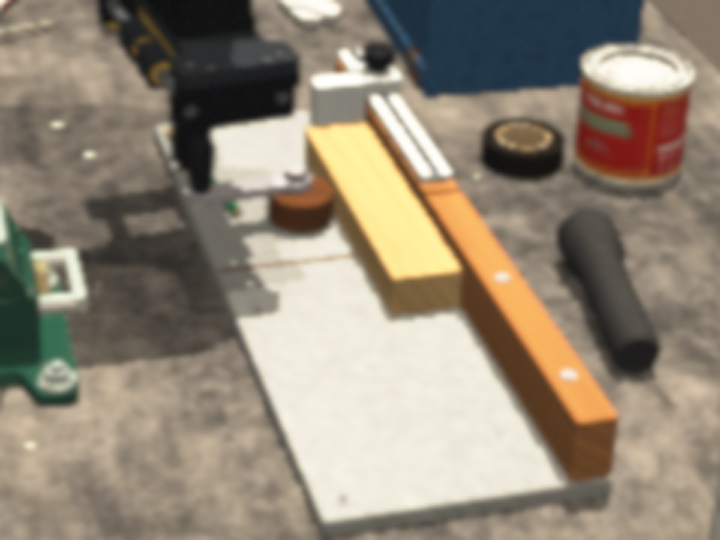

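The picture shows the lever swung to about 190° with the grip at (200,165). The batten is flush at the stop, so I continue the arc.

Emit:
send_rows(deltas="1.7 -8.4 0 0 0 -5.8 0; 1.1 -7.8 0 0 0 -5.3 0; 0.9 -7.7 0 0 0 -5.3 0; 0.7 -7.7 0 0 0 -5.3 0; 0.5 -7.7 0 0 0 -5.3 0; 0.3 -7.6 0 0 0 -5.3 0; 0 0 0 0 0 0 0")

```text
time: 18.23
position: [0.4743, -0.0498, 0.1221]
tool_rot: [-0.351, 0.936, 0.003, -0.004]
ft_force: [-7.3, 1.3, 3.9]
grip_width: 0.0002
grip_force: 3.0
```

Emit:
send_rows(deltas="0.1 -4 0 0 0 -2.5 0; 0 -3 0 0 0 -2.5 0; 0 0 0 0 0 0 0")

```text
time: 18.6
position: [0.4772, -0.0544, 0.1218]
tool_rot: [-0.392, 0.92, 0.005, -0.005]
ft_force: [-9.4, 1.3, 4.2]
grip_width: 0.0006
grip_force: 4.2
```

```bash
python3 st.py
```

```text
18.6 [ 0.4772 -0.0544  0.1218] jig [[-0.0668  0.0155]] yaw err 43.70941869257143 tilt [-0.0136  0.0045 -0.9999] F [[-9.3173  1.6747]] 4.180725447633037 0.0005806849463397031 [-0.3465  0.6363  1.9201 -0.0008  0.5995 -2.7223]
```

Emit:
send_rows(deltas="0 -3 0 0 0 0 0; 0 -3 0 0 0 0 0; 0 0 0 0 0 0 0")

```text
time: 18.98
position: [0.4813, -0.0585, 0.1217]
tool_rot: [-0.392, 0.92, 0.005, -0.006]
ft_force: [-9.9, 1.4, 5.1]
grip_width: 0.0003
grip_force: 4.3
```

```bash
python3 st.py
```

```text
18.975 [ 0.4813 -0.0585  0.1217] jig [[-0.0629  0.0112]] yaw err 43.70074813830306 tilt [-0.0142  0.0045 -0.9999] F [[-9.8397  1.8475]] 5.09307295370764 0.00025471214268700125 [-0.3517  0.6396  1.9083 -0.0011  0.6086 -2.7271]
```

Still moving freely with constant force, so I push on until it stalls.

Emit:
send_rows(deltas="0 -2.5 0 0 0 0 0; 0 -2.5 0 0 0 0 0; 0 0 0 0 0 0 0")

```text
time: 19.35
position: [0.4851, -0.062, 0.1217]
tool_rot: [-0.392, 0.92, 0.005, -0.005]
ft_force: [-9.5, 1.8, 3.8]
grip_width: 0.0008
grip_force: 4.1
```

Emit:
send_rows(deltas="0 -1.5 0 0 0 0 0; 0 -1.5 0 0 0 0 0; 0 0 0 0 0 0 0")

```text
time: 19.73
position: [0.4875, -0.0639, 0.1217]
tool_rot: [-0.392, 0.92, 0.005, -0.005]
ft_force: [-8.8, 2.6, 3.0]
grip_width: 0.0007
grip_force: 4.1
```

```bash
python3 st.py; python3 - <<'E'
from fit import *
j=np.array([ 0.5446,-0.067,0.0428])
c=cam('side','s6.png')
for t in ['lever_grip','cam_lever']:
  for r in robot.cut_out('side',t)[:1]:
    P,_=cloud(c,r['region']); s=P[(P[:,2]>.055)&(P[:,2]<.095)]; print(r['p'],r['box'],toj(j,np.median(s,0)))
a=cv2.imread('pics/s6.png')[220:400,240:480]; cv2.imwrite('pics/v6.png',cv2.resize(a,None,fx=3,fy=3,interpolation=2))
E
```

```text
19.725 [ 0.4875 -0.0639  0.1217] jig [[-0.0569  0.0055]] yaw err 43.69415955503737 tilt [-0.0132  0.0046 -0.9999] F [[-8.644   2.9248]] 2.9675917740660553 0.0006700595016414762 [-0.358   0.6441  1.8918 -0.0005  0.6197 -2.7338]
0.63 [323.5, 273.2, 349.7, 300.6] [[-0.0462 -0.0099]]
0.8 [323.1, 278.1, 349.5, 304.9] [[-0.0463 -0.0095]]
```

View pics/v6.png

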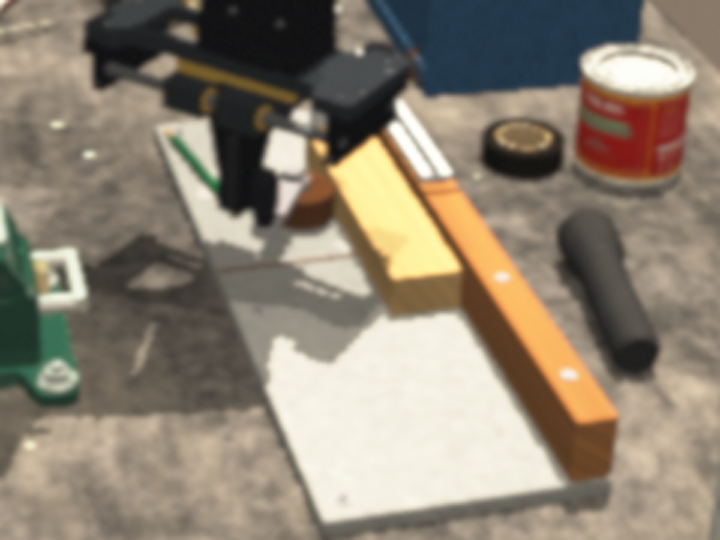

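The lever is nearly round, with the grip at (265,205), at about 238°. I push a little more to feel the end stop.

Emit:
send_rows(deltas="0 -1.5 0 0 0 0 0; 0 -1.5 0 0 0 0 0; 0 0 0 0 0 0 0")

```text
time: 20.25
position: [0.4881, -0.0649, 0.1214]
tool_rot: [-0.392, 0.92, 0.006, -0.006]
ft_force: [-8.7, 5.5, 3.5]
grip_width: 0.0008
grip_force: 5.6
```

Emit:
send_rows(deltas="0 -1.5 0 0 0 0 0; 0 -1.5 0 0 0 0 0; 0 0 0 0 0 0 0")

```text
time: 20.62
position: [0.4889, -0.0658, 0.1211]
tool_rot: [-0.392, 0.92, 0.008, -0.008]
ft_force: [-11.4, 8.9, 4.1]
grip_width: 0.0002
grip_force: 7.2
```

It has stalled and the force is rising, so the lever is at its end. I back off and check.

Emit:
send_rows(deltas="0 8 0 0 0 0 0; 0 15 0 0 0 0 0; 0 0 -40 0 0 0 0; 0 0 -60 0 0 0 0; 40 40 -20 0 0 6 0; 40 40 0 0 0 6 0; 0 55 0 0 0 10 0; 0 55 0 0 0 10 0; 0 55 0 0 0 10 0; 0 0 0 0 0 0 0")

```text
time: 21.88
position: [0.305, 0.0841, 0.2426]
tool_rot: [-0.067, 0.998, 0.0, 0.001]
ft_force: [-1.1, -0.1, 0.1]
grip_width: 0.0007
grip_force: 0.0
```

```bash
python3 st.py; python3 bat.py; python3 - <<'E'
from fit import *
j=np.array([ 0.5446,-0.067,0.0428])
c=cam('top','t7.png')
for t in ['pencil','tape_measure','screwdriver','torch','lever_grip']:
  r=robot.cut_out('top',t)
  if r: P,_=cloud(c,r[0]['region']); print(t,r[0]['box'],np.median(P,0))
a=cv2.imread('pics/t7.png')[130:290,280:540]; cv2.imwrite('pics/v7.png',cv2.resize(a,None,fx=3,fy=3,interpolation=2))
E
```

```text
21.875 [0.305  0.0841 0.2426] jig [[-0.2329  0.1612]] yaw err 5.193487914904469 tilt [ 0.0012  0.0001 -1.    ] F [[-1.0753 -0.0114]] 0.09492378620437185 0.0007104035121460641 [-0.0896  0.2141  2.2114  0.0003  0.7149 -1.794 ]
side 0.81 y range [-0.0777  0.1193]
[[-0.08, 0.017, 0.058], [-0.06, 0.017, 0.057], [-0.04, 0.016, 0.059], [-0.02, 0.016, 0.058], [-0.0, 0.016, 0.059], [0.02, 0.016, 0.058], [0.04, 0.016, 0.058], [0.06, 0.016, 0.058], [0.08, 0.016, 0.057], [0.1, 0.016, 0.058]]
top 0.77 y range [-0.0756  0.1187]
[[-0.08, 0.017, 0.056], [-0.06, 0.017, 0.057], [-0.04, 0.016, 0.056], [-0.02, 0.017, 0.057], [-0.0, 0.016, 0.058], [0.02, 0.017, 0.057], [0.04, 0.016, 0.056], [0.06, 0.017, 0.056], [0.08, 0.016, 0.058], [0.1, 0.016, 0.057]]
pencil [305.7, 256.0, 366.5, 270.9] [0.481  0.0482 0.0188]
tape_measure [174.6, 237.9, 199.7, 279.8] [0.4845 0.3341 0.0563]
screwdriver [199.4, 313.2, 224.5, 368.8] [0.3046 0.293  0.0188]
torch [329.9, 197.6, 431.5, 226.2] [ 0.5794 -0.0437  0.0403]
lever_grip [356.3, 222.3, 404.3, 254.2] [ 0.5228 -0.0299  0.0416]
```

View pics/v7.png

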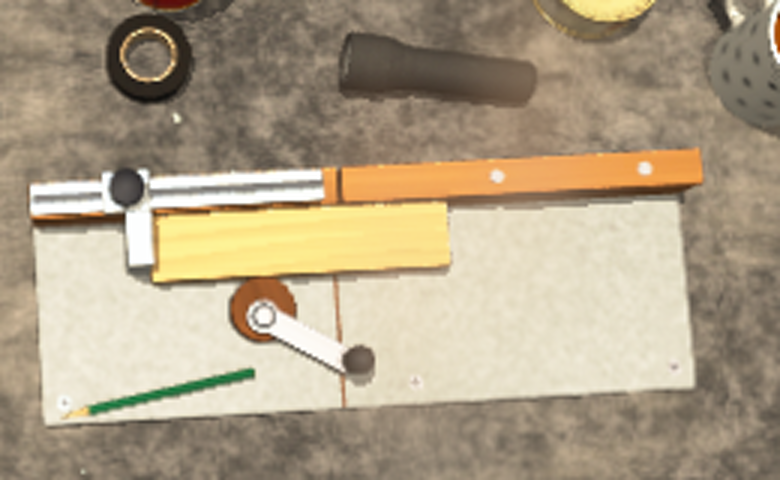

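The picture shows the batten flush on the fence and butting the stop at column 154. The lever is round with its grip at (358,358), and the pencil and torch are where they were.

```bash
python3 -c "
from rig import robot; print(robot.hand_in())"
```

```text
the job is handed in; nothing more can be done
None
```

I pushed the batten flush on the fence and up to the length stop, turned the cam lever to its end, and handed the job in at about 22 s; the last picture shows the pencil and tools unmoved, but the hand-in gave no verdict and I couldn't measure the clamp force.

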